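Lock the projector lens and hold its reset

TASK

Re-zero the tracing projector: first turn its lens collar clockwise (seen from above) by the upright red peg until the peg stands at the green locked mark. Only then take the orange stylus from its wooden stand, reach its steel nose down through the yellow-framed hole in the projector's top and press the recessed red reset button all the way down, firmly but without forcing it, and finish while still gripping the stylus upright and holding the button down. Leave the tape roll, the drink can and the eraser where they are.

Things in the scene. Friction and masses are not known exactly. Their poses are not given: they have to be found in the camera images.
- projector: grey tracing projector, a box 150 (x) by 260 (y) by 60 mm high, fixed to the table. Origin: centre of its underside; z up. Its lens and collar are in its top face, centred 55 mm to its -y side; the stylus hole is 75 mm to its +y side
- lens_collar (a joint): angle (rad) of the black lens collar about its vertical axis, growing clockwise seen from above. 0 fully unlocked, 1.2 peg at the green locked mark, end stop at 1.28. Stiff by friction only (about 0.12 N m, i.e. 3 N at the peg): it stays where it is left. Starts between 0 and 0.45
- collar_axis (a point): centre of the collar on its turning axis, at the height of the collar's top face (74 mm above the table). The collar is a ring 100 mm outside, 76 mm inside, 14 mm high, on the projector's top
- peg_top (a point): centre of the top end of the red peg, an upright round pin 12 mm in diameter standing 40 mm above the collar's top face, 44 mm from the collar's axis; its top is 114 mm above the table. It turns with the collar and can be gripped from above or pushed sideways
- locked_mark (a point): green line, 15 by 6 mm, on the projector's top face, just outside the collar, radial; this point is its middle, 62 mm from the collar's axis. Locked = the peg lies on the line from the axis to this mark
- hole_mouth (a point): centre of the mouth of the stylus hole, 62 mm above the table: a vertical round hole 16 mm in diameter in a yellow frame 36 mm square, 2 mm high. The top of the button lies 20 mm below this point when not pressed
- reset_button (a joint): travel (m) of the reset button, 0 at rest, 0.006 fully down (vertical, sprung back: about 2 N to start moving, 5.4 N fully down)
- button_top (a point): red cap of the reset button at the bottom of the hole, 13 mm in diameter; this point is the centre of its top face
- stylus: stylus, about 45 g, 120 mm long: an orange round handle 18 mm in diameter and 75 mm long with a flat shoulder, and below it a steel nose 6 mm in diameter and 45 mm long. Loose; stands upright in the stand with its shoulder on the stand's top. Origin: end of the nose; z runs up the handle
- stylus_tip (a point): end of the stylus's nose
- stylus_grip (a point): point on the stylus's axis 88 mm above the nose's end, good to grip (32 mm of handle above it, 43 mm below it); 95 mm above the table while in the stand
- stand: wooden block 64 by 64 by 52 mm high, fixed; a vertical blind hole 9 mm in diameter and 48 mm deep in the middle of its top holds the stylus's nose. Origin: centre of its underside
- tape_roll: bystander: yellow and black tape roll, 100 mm in diameter, 48 mm high, lying flat; origin at the centre of its underside
- drink_can: bystander: red drink can, 66 mm in diameter, 118 mm high; origin at the centre of its underside
- eraser: bystander: blue eraser, 60 by 26 by 14 mm; origin at the centre of its underside
Things that resemble listed ones, but are neither listed nor needed, are in the scene too. Of the things shaped like the stylus, the orange one is meant.

How it is judged (in metres and radians):
On the way, in this order (a step that is already met when the one before it is completed fails the run):
1. the lens collar is turned to its locked mark (value of joint lens_collar above 1.08 rad), for 0.2 s.
2. the gripped stylus holds the reset button down, with the collar locked (value of joint lens_collar above 1.08 rad and value of joint reset_button above 0.0045 m and contact force between stylus and reset_button above 1.5 N and contact force between the fingers and stylus above 1.5 N), for 0.3 s.
At the end, for the whole second after the job is handed in: Collar within 0.12 rad of its mark; the gripped stylus (fingers touching it, over 1.5 N), within 0.3 rad of upright, its tip in the hole at least 20 mm below the mouth and within 9 mm of its axis, presses the button (over 1.5 N) at least 4.5 of its 6 mm down, and the robot keeps holding (all of step 2 and horizontal distance between stylus_tip and hole_mouth below 0.009 m and z of stylus_tip in the frame of hole_mouth below -0.02 m and angle between stylus's own z axis and vertical below 0.3 rad); the arm keeps its last pose, push and grip.
It fails at once if the stylus is taken from its stand while the collar is not yet locked (distance of stylus from where it was at the start of the episode above 0.03 m and not (value of joint lens_collar above 1.08 rad)).
It fails at once if the reset button is pressed while the collar is not yet locked (value of joint reset_button above 0.002 m and not (value of joint lens_collar above 1.08 rad)).
It fails at once if the button is forced (over 30 N) (contact force between anything else and reset_button above 30 N).
It fails at once if the tape roll, the drink can or the eraser is disturbed (moved over 30 mm) (distance of any of tape_roll, drink_can, eraser from where it was at the start of the episode above 0.03 m).
It also fails if it takes over 45 s, if anything falls off the work surface, if the arm or the gripper's body presses on something with over 40 N, if the wrist force passes 120 N, or if a joint passes its speed limit or range.

ROBOT

A 7-joint arm with a two-finger parallel gripper is mounted at the origin on the work surface. World frame = base frame: x ahead of the robot, y to its left, z up, the work surface at z = 0. Lengths are in m, angles in degrees, forces in N, time in s.
With the tool pointing down it reaches from about 0.425 to 0.875 m from the base axis. Payload 4.7 kg.
Tool frame: the origin (TCP) lies at the centre of the arm's flange, where the gripper is bolted on; the fingertips stand 182 mm ahead of it and the grasp point (between the pads) lies 164 mm ahead of it; z points along the fingers, x is the direction in which the jaws open and shut, and the axes are right-handed (so a half turn about z gives the same grasp; the last joint's range is limited). The gripper opens to 87 mm and grips with 3 to 60 N. Pads are 19 mm wide; open, the fingers measure 117 mm over their backs; the gripper's body (75 mm by 190 mm) begins 51 mm behind the grasp point.
Start: joints at [68.933, 18.392, -4.016, 83.108, 1.295, 78.541, -3.26], TCP at [0.242, -0.603, 0.405] pointing down, gripper open.
Joint ranges: [-163.93, 163.93], [-17.29, 119.83], [-79.2, 71.16], [3.27, 140.29], [-89.18, 269.18], [5.43, 117.66], [-154.24, 154.24]. Speed limits (degrees/s): [147.25, 147.25, 180, 180, 180, 180, 180].

INTERFACE

Orientations are given as [roll, pitch, yaw] about the fixed x, y, z axes, in that order (R = Rz(yaw) Ry(pitch) Rx(roll)).
In Python, from cell import env gives the robot as it stands. The module is installed in compiled form; this text tells all that it offers.
- The arm moves only by the tool carry_out, never from a script. Its argument "increments" is a list of rows, each a list of 5 numbers: the shift along the world's x, y, z in m, then the turn about the world's z in degrees, then the gripper's target within -1 to 1 (shut at 1, half-way at 0, fully open at -1). In form: [[dx, dy, dz, spin, jaw], ...]. A call has 1 to 20 rows; each row is the pose to reach, as a shift and turn from the pose commanded when the call began; what a row does not reach only later rows make up. A row lasts 1/10 s, in which the tool goes at most 50 mm and 8.59 degrees, less where a joint would pass 70% of its speed; a pose out of reach is approached as far as the arm can. A call with a gripper value outside its range is refused whole. The fingers move at their own pace and stop on an object; "grip_force" is the grip in N (left out, the last holds). Time passes only in rows, so rows that repeat a pose let the fingers close. It gives the time, the measured TCP pose, the force and the opening at its end, in the units of the state.
- env.get_obs(): the state, without advancing time (a new reading comes with each control period).
- env.read_camera(name): name is "scene" or "top" or "wrist"; returns (picture, depth): 400x640x3 uint8, red, green, blue; 400x640 float32, m along the optical axis (not along the pixel's ray), 0 where there is no reading.
- env.get_calibration(name): a dict with "K" (3x3 intrinsics, pixels), "camera_from_world" (4x4, takes a point from world to camera coordinates); the wrist camera has in their place "T_tool_cam" (4x4, takes a point from camera to tool coordinates, whose origin is the TCP and whose axes are the tool frame's). Camera axes: x right, y down, z forward; pixel columns grow to the right and rows downward; lengths in m; the calibration is good to about 2 mm. The wrist camera is an equidistant fisheye: a pixel r from the principal point sees the ray r / f radians off the axis. A picture is of the moment at which its call begins: read the wrist's pose just before it. get_calibration takes no time and is no camera call.
- env.sign_off(): hands the job in, once; it reports no verdict.
The state is a dict: "time_s": time; "qpos": joint angles; "joint_velocities": joint speeds; "effort": joint torques, N m; "tool_pos": TCP position; "tool_rot": TCP orientation; "force": force on the tool from outside, world axes, zero at the start; "wrist_torque": the same for the moment, N m; "grip_width": finger opening in m.
Only numpy, scipy, OpenCV 4.12 (cv2) and the standard library are available. Lean on these libraries where they do the work, as an engineer would, in place of code of your own. Each camera call takes 0.05 s, during which the arm holds its last target.

## Working session

There is one attempt and no reset: what is moved stays moved. The work goes in short steps, Python scripts to look and compute and a tool call to move; the robot and the scene stay as the last step left them, time stands still between calls to the robot, and variables do not carry over. Pictures are saved under pics/ and viewed, and the job is handed in when it is done.

Besides the shell and the picture viewer there is one more tool, called after "Request:" by a JSON object that holds its "fn" and its "kwargs". carry_out: Moves the arm, as the interface text tells. Its arguments: {"type":"object","properties":{"increments":{"type":"array"},"grip_force":{"type":"number"}},"required":["increments"]}

```bash
mkdir -p pics; cat > h.py <<'E'
import numpy as np, cv2
from cell import env
def save(n,p): cv2.imwrite('pics/'+n+'.png',cv2.cvtColor(p,cv2.COLOR_RGB2BGR))
def ray(cal,u,v):
    K=cal['K'];T=np.array(cal['camera_from_world']);R=T[:3,:3];o=-R.T@T[:3,3]
    d=R.T@np.array([(u-K[0][2])/K[0][0],(v-K[1][2])/K[1][1],1.]);return o,d
def plane(cal,u,v,z):
    o,d=ray(cal,u,v);return o+d*(z-o[2])/d[2]
E
python3 - <<'E'
from h import *
for n in ['scene','top','wrist']:
    p,d=env.read_camera(n);save(n+'0',p);np.savez('/tmp/'+n+'0.npz',p=p,d=d)
    c=env.get_calibration(n);print(n,{k:np.round(v,3).tolist() for k,v in c.items()})
print(env.get_obs())
E
```

```text
scene {'K': [[449.096, 0.0, 317.787], [0.0, 449.096, 205.078], [0.0, 0.0, 1.0]], 'camera_from_world': [[0.78, 0.626, -0.007, -0.418], [0.476, -0.6, -0.643, -0.243], [-0.407, 0.498, -0.766, 1.234], [0.0, 0.0, 0.0, 1.0]]}
top {'K': [[489.174, 0.0, 316.864], [0.0, 489.174, 204.943], [0.0, 0.0, 1.0]], 'camera_from_world': [[0.011, -1.0, -0.017, -0.031], [-0.996, -0.009, -0.085, 0.584], [0.085, 0.018, -0.996, 1.152], [0.0, 0.0, 0.0, 1.0]]}
wrist {'K': [[309.707, 0.0, 314.517], [0.0, 309.707, 192.891], [0.0, 0.0, 1.0]], 'T_tool_cam': [[1.0, 0.0, -0.0, 0.0], [0.0, 0.958, 0.286, -0.08], [0.0, -0.286, 0.958, 0.02], [0.0, 0.0, 0.0, 1.0]]}
{'time_s': 0.15, 'qpos': array([68.93439643, 18.42888601, -4.01468756, 83.15785471,  1.29485567,
       78.54149495, -3.26253765]), 'joint_velocities': array([ 0.05999456, -0.13759593, -0.00810119, -0.34270972, -0.10755681,
       -0.01328406,  0.07881801]), 'effort': array([ 1.99127649e-04, -4.91794109e+01, -4.04534452e-01, -3.12879682e+01,
       -6.39755186e-02,  4.04284825e-02,  8.73305703e-05]), 'tool_pos': array([ 0.24207058, -0.60308139,  0.40392588]), 'tool_rot': array([ 1.79994816e+02,  8.30311006e-02, -6.81283960e+01]), 'force': array([-0.29352453, -0.41367929, -0.19302223]), 'wrist_torque': array([ 0.00311601,  0.00893038, -0.01574881]), 'grip_width': 0.08730126508707779}
```

View pics/top0.png

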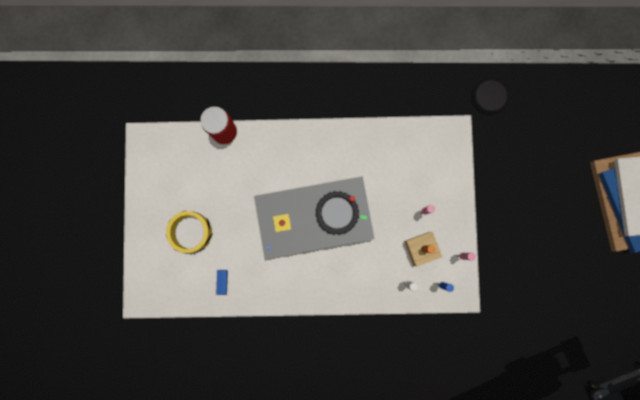

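View pics/scene0.png

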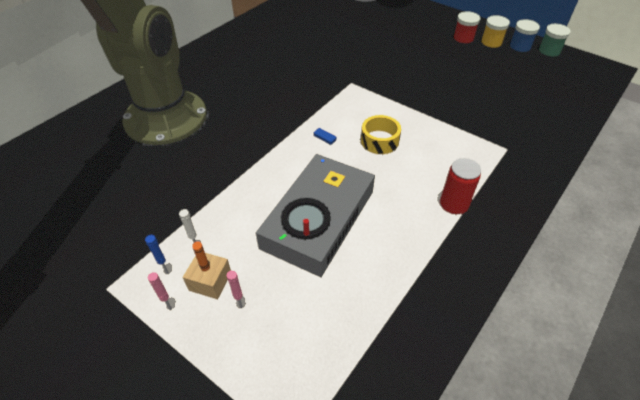

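The top view shows the projector at about (315,218), with the collar at (337,213), red peg near (352,198), green mark (364,217) and yellow hole frame (282,223). There are five stylus-like things: orange (429,248), pink (429,209), pink (470,256), white (413,286) and blue (447,287). Only the orange one stands in the wooden block, so it fits the description. I'll confirm that in a crop.

```bash
python3 - <<'E'
from h import *
p=np.load('/tmp/top0.npz')['p'];s=np.load('/tmp/scene0.npz')['p']
a=cv2.resize(p[160:310,240:490],None,fx=3.2,fy=3.2,interpolation=cv2.INTER_CUBIC);save('crop_top',a)
b=cv2.resize(s[150:320,140:380],None,fx=3.2,fy=3.2,interpolation=cv2.INTER_CUBIC);save('crop_scene',b)
ct=env.get_calibration('top');cs=env.get_calibration('scene')
for nm,img,c,roi in [('top',p,ct,(160,310,240,490)),('scene',s,cs,(150,320,140,380))]:
    h=cv2.cvtColor(img,cv2.COLOR_RGB2HSV)
    for col,lo,hi in [('red',(0,150,60),(5,255,255)),('red2',(172,150,60),(180,255,255)),('orange',(6,150,60),(15,255,255)),('yellow',(20,120,90),(34,255,255)),('green',(45,100,60),(80,255,255))]:
        m=cv2.inRange(h,lo,hi);mm=np.zeros_like(m);mm[roi[0]:roi[1],roi[2]:roi[3]]=m[roi[0]:roi[1],roi[2]:roi[3]]
        n,l,st,ce=cv2.connectedComponentsWithStats(mm)
        for i in range(1,n):
            if st[i,4]>5: print(nm,col,st[i],ce[i].round(1),[(z,plane(c,*ce[i],z)[:2].round(4).tolist()) for z in (.06,.095,.114)])
    # projector grey top & black collar
E
```

```text
top red [349 197   5   6  22] [351.4 199.2] [(0.06, [0.5957, -0.1066]), (0.095, [0.5922, -0.1047]), (0.114, [0.5904, -0.1037])]
top red [281 221   3   4  10] [281.8 222.5] [(0.06, [0.5397, 0.055]), (0.095, [0.538, 0.0519]), (0.114, [0.537, 0.0502])]
top orange [280 221   5   5  11] [282.2 223.5] [(0.06, [0.5375, 0.0541]), (0.095, [0.5358, 0.051]), (0.114, [0.5349, 0.0493])]
top orange [422 246  13   7  77] [428.2 248.8] [(0.06, [0.4822, -0.284]), (0.095, [0.4823, -0.2767]), (0.114, [0.4823, -0.2727])]
top yellow [274 215  17  16 194] [281.6 222.5] [(0.06, [0.5396, 0.0554]), (0.095, [0.5379, 0.0523]), (0.114, [0.537, 0.0506])]
top green [360 216   6   3  14] [362.8 216.7] [(0.06, [0.555, -0.1333]), (0.095, [0.5528, -0.1306]), (0.114, [0.5516, -0.1291])]
scene red [304 219   5  17  71] [305.8 227.1] [(0.06, [0.5753, -0.0873]), (0.095, [0.593, -0.1072]), (0.114, [0.6026, -0.118])]
scene orange [193 242  16  29 239] [200.7 255.9] [(0.06, [0.4608, -0.2672]), (0.095, [0.484, -0.2784]), (0.114, [0.4967, -0.2845])]
scene yellow [369 150   9   3  19] [373.5 150.8] [(0.06, [0.5562, 0.184]), (0.095, [0.5748, 0.151]), (0.114, [0.585, 0.1332])]
scene yellow [324 171  21  16 192] [333.8 178.5] [(0.06, [0.5375, 0.0553]), (0.095, [0.5571, 0.0286]), (0.114, [0.5677, 0.0141])]
scene green [279 234   8   6  26] [282.4 236.4] [(0.06, [0.5536, -0.1343]), (0.095, [0.5724, -0.1519]), (0.114, [0.5826, -0.1614])]
```

View pics/crop_top.png

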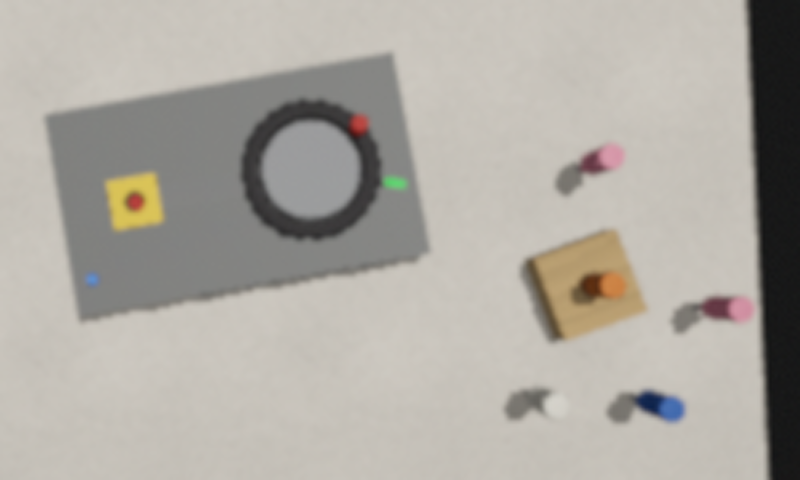

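View pics/crop_scene.png

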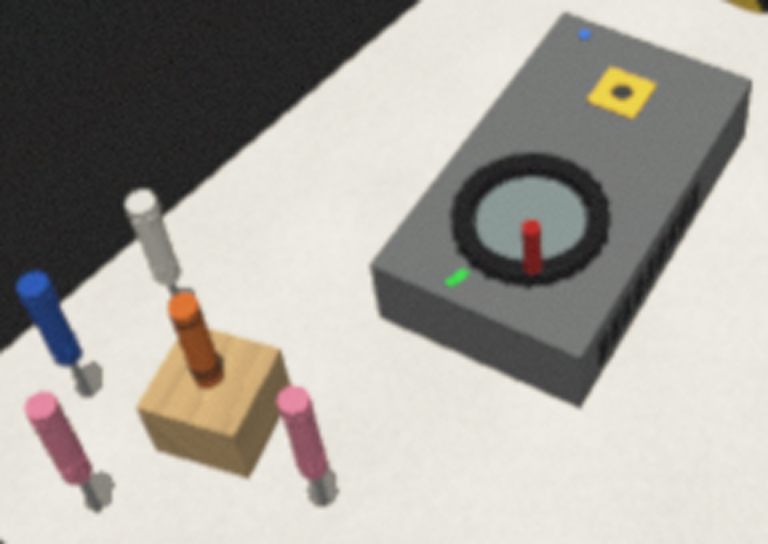

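```bash
python3 - <<'E'
from h import *
ct=env.get_calibration('top');cs=env.get_calibration('scene')
T=lambda x,y,z:plane(ct,240+x/3.2,160+y/3.2,z).round(4)
S=lambda x,y,z:plane(cs,140+x/3.2,150+y/3.2,z).round(4)
print('ax',T(311,170,.074),S(530,218,.074))
print('peg',T(359,124,.114),S(531,229,.114))
print('mark',T(395.5,183,.06),S(457,277.5,.06))
print('hole',T(134.5,202,.062),S(622,92,.062))
print('sty top',T(613,285,.127),S(183,307,.127)); print('sty base top', S(207,378,.052))
print('stand',[T(*c,.052) for c in [(613,230),(645,310),(562,339),(530,261)]])
for n,f in (('T',T),):
  a=f(311,170,.074);
  g=f(395.5,183,.06);p=f(359,124,.114);h=f(134.5,202,.062)
  for q in (g,p,h): d=(q-a)[:2];print(np.hypot(*d),np.degrees(np.arctan2(d[1],d[0])))
for nm,q in dict(p1=(611,157),p2=(740,309),w=(555,405),b=(671,408)).items(): print(nm,T(*q,.12))
print('can', plane(ct,214,120,.118),'tape',plane(ct,188,232,.048))
E
```

```text
ax [ 0.5618 -0.0734  0.074 ] [ 0.5675 -0.078   0.074 ]
peg [ 0.5914 -0.1055  0.114 ] [ 0.5944 -0.1077  0.114 ]
mark [ 0.5539 -0.1351  0.06  ] [ 0.5547 -0.1343  0.06  ]
hole [0.5381 0.0542 0.062 ] [0.54   0.0541 0.062 ]
sty top [ 0.4819 -0.2773  0.127 ] [ 0.4844 -0.2782  0.127 ]
sty base top [ 0.4826 -0.2787  0.052 ]
stand [array([ 0.5216, -0.2939,  0.052 ]), array([ 0.464 , -0.3164,  0.052 ]), array([ 0.4424, -0.2564,  0.052 ]), array([ 0.4985, -0.2336,  0.052 ])]
0.062203697639288284 -97.29638905673839
0.04366428746699073 -47.32027775753422
0.12978231774783494 100.52202446884029
p1 [ 0.5695 -0.2783  0.12  ]
p2 [ 0.4666 -0.3648  0.12  ]
w [ 0.4004 -0.2389  0.12  ]
b [ 0.3993 -0.3172  0.12  ]
can [0.7666329  0.20677466 0.118     ] tape [0.51569509 0.27704815 0.048     ]
```

The crop confirms it: the orange stylus stands in the block at crop (613,285), and the four others have none. The peg is at about (0.593,-0.107), 47° below +x about the axis, and the mark is at about -97.5°. That makes roughly 50° clockwise to go. I'll approach above the peg now.

Request:
{"fn": "carry_out", "kwargs": {"increments": [[0.351, 0.4965, -0.044, 111, -1], [0.351, 0.4965, -0.044, 111, -1], [0.351, 0.4965, -0.044, 111, -1], [0.351, 0.4965, -0.044, 111, -1], [0.351, 0.4965, -0.044, 111, -1], [0.351, 0.4965, -0.044, 111, -1], [0.351, 0.4965, -0.044, 111, -1], [0.351, 0.4965, -0.044, 111, -1], [0.351, 0.4965, -0.044, 111, -1], [0.351, 0.4965, -0.044, 111, -1], [0.351, 0.4965, -0.044, 111, -1], [0.351, 0.4965, -0.044, 111, -1], [0.351, 0.4965, -0.044, 111, -1], [0.351, 0.4965, -0.044, 111, -1], [0.351, 0.4965, -0.044, 111, -1], [0.351, 0.4965, -0.044, 111, -1], [0.351, 0.4965, -0.044, 111, -1]], "grip_force": 15}}

```text
time_s: 1.85
tool_pos: [0.5926, -0.1086, 0.3609]
tool_rot: [180.0, 0.0, 42.6]
force: [0.8, 0.5, -0.6]
grip_width: 0.0872
```

```bash
cat >> h.py <<'E'
from scipy.spatial.transform import Rotation as Ro
def wray(o,u,v):
    c=env.get_calibration('wrist');K=np.array(c['K']);T=np.array(c['T_tool_cam'])
    x=(u-K[0,2]);y=(v-K[1,2]);r=np.hypot(x,y);th=r/K[0,0]
    d=np.array([np.sin(th)*x/r,np.sin(th)*y/r,np.cos(th)])
    R=Ro.from_euler('xyz',o['tool_rot'],degrees=True).as_matrix()
    return R@T[:3,3]+o['tool_pos'],R@T[:3,:3]@d
def wplane(o,u,v,z):
    a,d=wray(o,u,v);return (a+d*(z-a[2])/d[2]).round(4)
def blobs(p,lo,hi,mn=8):
    h=cv2.cvtColor(p,cv2.COLOR_RGB2HSV);m=cv2.inRange(h,lo,hi)
    n,l,st,ce=cv2.connectedComponentsWithStats(m);return [(st[i].tolist(),ce[i].round(1)) for i in range(1,n) if st[i,4]>=mn]
E
python3 - <<'E'
from h import *
o=env.get_obs();print(o['time_s'],o['tool_pos'],o['tool_rot'],o['qpos'].round(1))
p,d=env.read_camera('wrist');save('w1',p)
print('red',blobs(p,(0,150,60),(5,255,255)));print('yel',blobs(p,(20,120,90),(34,255,255),50));print('gr',blobs(p,(45,100,60),(80,255,255)))
E
```

```text
1.85 [ 0.59259092 -0.1086055   0.36088176] [1.79959832e+02 4.28216323e-02 4.26231278e+01] [ 38.1  17.5 -36.5  92.6  10.8  73.4  42.4]
red [([386, 20, 10, 9, 50], array([391. ,  23.9])), ([550, 73, 73, 57, 2958], array([585.9,  98.3])), ([311, 183, 14, 26, 295], array([317.6, 195.9]))]
yel [([367, 0, 53, 48, 1227], array([393.3,  21.9]))]
gr [([259, 173, 17, 14, 120], array([266.8, 179.5]))]
```

View pics/w1.png

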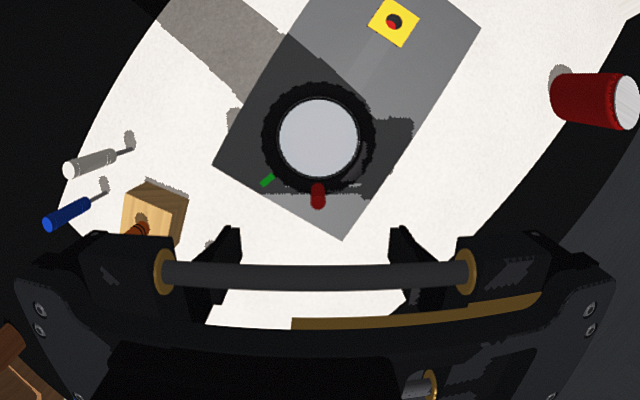

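The wrist view shows the collar centred near (319,138), the peg's top end near (318,203), the green mark at (267,180) and the hole at (393,22).

```bash
python3 - <<'E'
from h import *
o=env.get_obs()
p=cv2.imread('pics/w1.png');save('w1c',cv2.resize(p[70:230,240:400],None,fx=3.5,fy=3.5,interpolation=cv2.INTER_CUBIC)[:,:,::-1])
a=wplane(o,319,138,.074);print('ax',a)
for n,u,v,z in [('peg',318,202.5,.114),('mark',266.8,179.5,.06),('hole',393.5,22,.062)]:
    q=wplane(o,u,v,z);e=(q-a)[:2];print(n,q,np.hypot(*e),np.degrees(np.arctan2(e[1],e[0])))
E
```

```text
ax [ 0.5637 -0.0701  0.074 ]
peg [ 0.5935 -0.1042  0.114 ] 0.04528631139759567 -48.849780550178984
mark [ 0.5552 -0.133   0.06  ] 0.0634717259888212 -97.69605172201652
hole [0.54   0.0555 0.062 ] 0.1278164699872438 100.68574352042262
```

View pics/w1c.png

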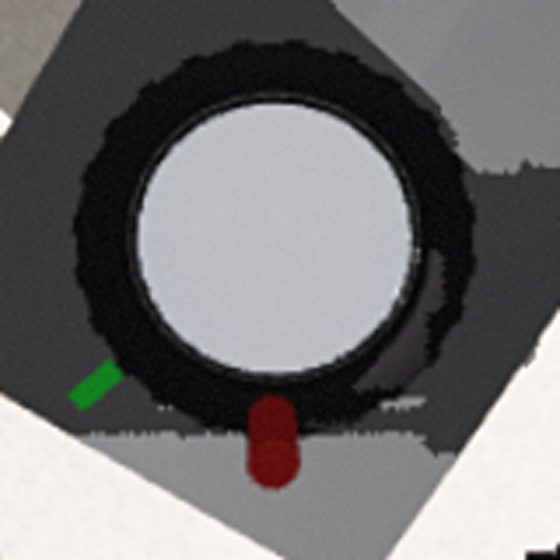

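Request:
{"fn": "carry_out", "kwargs": {"increments": [[0, 0.0015, -0.04, 0, -1], [0, 0.0015, -0.08, 0, -1], [0, 0.0015, -0.094, 0, -1], [0, 0.0015, -0.094, 0, -1], [0, 0.0015, -0.094, 0, 1], [0, 0.0015, -0.094, 0, 1], [0, 0.0015, -0.094, 0, 1], [0, 0.0015, -0.094, 0, 1], [0, 0.0015, -0.094, 0, 1], [0, 0.0015, -0.094, 0, 1], [0, 0.0015, -0.094, 0, 1], [0, 0.0015, -0.094, 0, 1], [0, 0.0015, -0.094, 0, 1], [0, 0.0015, -0.094, 0, 1]]}}

```text
time_s: 3.3
tool_pos: [0.5932, -0.1052, 0.2667]
tool_rot: [-180.0, -0.0, 42.9]
force: [-0.7, 1.2, 0.4]
grip_width: 0.0148
```

```bash
python3 - <<'E'
from h import *
o=env.get_obs();print(o['time_s'],o['tool_pos'],o['tool_rot'],o['grip_width'],o['force'])
p,d=env.read_camera('wrist');save('w2',p)
c=np.array([.5625,-.072]);p0=np.array([.593,-.105])
r=.044;import math
th0=math.degrees(math.atan2(*(p0-c)[::-1]))
for k in range(0,10):
    a=th0-5.5*k; print(k,round(a-th0,1),(c+r*np.array([math.cos(math.radians(a)),math.sin(math.radians(a))])-p0).round(4))
E
```

```text
3.3 [ 0.59315907 -0.10521383  0.26671787] [-1.79995827e+02 -1.79657818e-03  4.28740218e+01] 0.014826073788121301 [-0.74757408  1.16052854  0.39598439]
0 0.0 [-0.0006  0.0007]
1 -5.5 [-0.0039 -0.002 ]
2 -11.0 [-0.0073 -0.0044]
3 -16.5 [-0.011  -0.0065]
4 -22.0 [-0.0149 -0.0081]
5 -27.5 [-0.0189 -0.0095]
6 -33.0 [-0.0231 -0.0104]
7 -38.5 [-0.0272 -0.0109]
8 -44.0 [-0.0315 -0.011 ]
9 -49.5 [-0.0357 -0.0107]
```

View pics/w2.png

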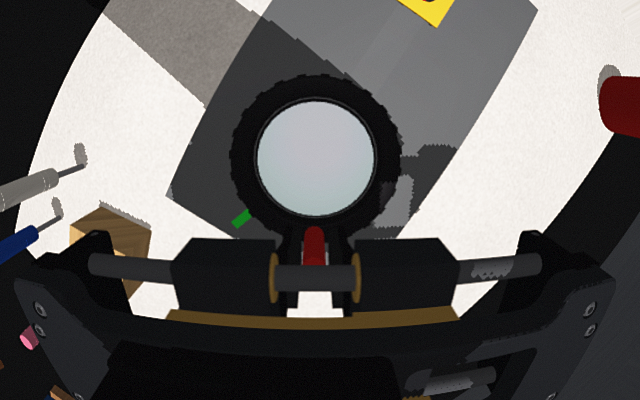

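The peg is centred between the fingers at (314,250) and they are nearly shut on it. Next is the arc, about 50°.

Request:
{"fn": "carry_out", "kwargs": {"increments": [[0, 0, 0, 0, 1], [0, 0, 0, 0, 1], [0, 0, 0, 0, 1], [-0.0035, -0.0025, 0, -5.5, 1], [-0.007, -0.005, 0, -11, 1], [-0.0105, -0.007, 0, -16.5, 1], [-0.0145, -0.0085, 0, -22, 1], [-0.0185, -0.01, 0, -27.5, 1], [-0.0225, -0.011, 0, -33, 1], [-0.027, -0.0115, 0, -38.5, 1], [-0.031, -0.0115, 0, -44, 1], [-0.0355, -0.011, 0, -49.5, 1], [-0.0355, -0.011, 0, -49.5, 1], [-0.0355, -0.011, 0, -49.5, 1], [-0.0355, -0.011, 0, -49.5, 1]]}}

```text
time_s: 4.85
tool_pos: [0.5575, -0.1165, 0.2667]
tool_rot: [180.0, 0.1, -6.5]
force: [-1.6, -2.1, 0.8]
grip_width: 0.0116
```

```bash
python3 - <<'E'
from h import *
o=env.get_obs();print(o['time_s'],o['tool_pos'],o['tool_rot'],o['grip_width'],o['force'])
p,d=env.read_camera('wrist');save('w3',p)
p,d=env.read_camera('scene');save('s3',cv2.resize(p[150:320,200:440],None,fx=3.2,fy=3.2,interpolation=cv2.INTER_CUBIC))
E
```

```text
4.85 [ 0.55750356 -0.11646854  0.26671267] [ 1.79974067e+02  5.06342322e-02 -6.54606504e+00] 0.011573364866228423 [-1.63098315 -2.12910686  0.78386771]
```

View pics/w3.png

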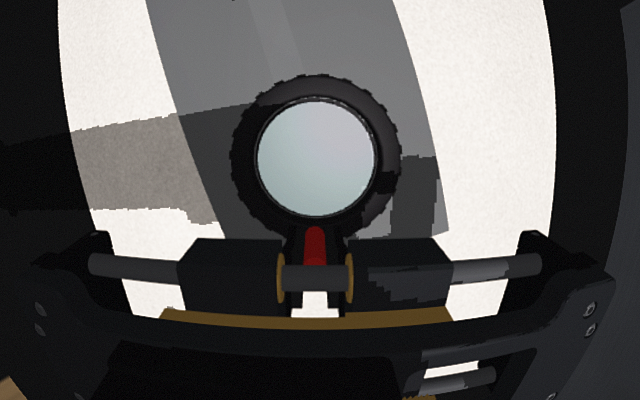

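View pics/s3.png

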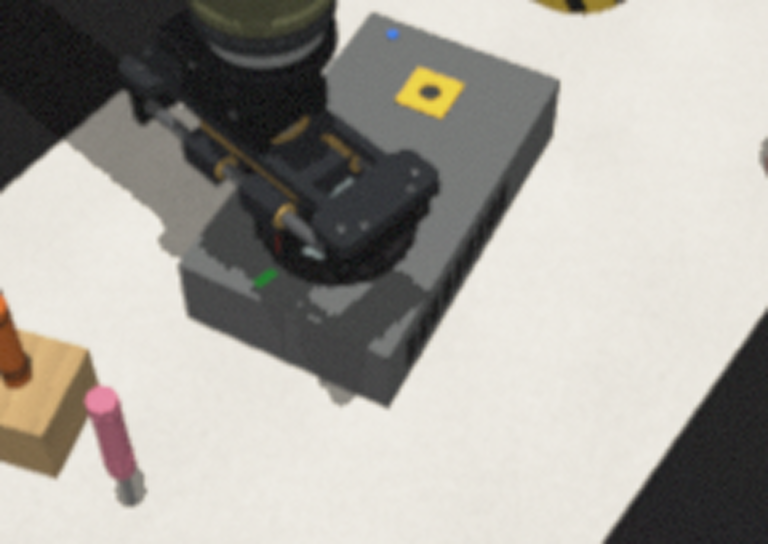

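The peg is still held at (315,245), on the line to the mark, and the tool position puts it at about -96°. I'll open, lift and check.

Request:
{"fn": "carry_out", "kwargs": {"increments": [[0, 0, 0, 0, -1], [0, 0, 0, 0, -1], [0, 0, 0, 0, -1], [0, 0, 0, 0, -1], [0, 0, 0, 0, -1], [0, 0, 0, 0, -1], [0, 0, 0.05, 0, -1], [0, 0, 0.1, 0, -1], [0, 0, 0.1, 0, -1], [0, 0, 0.1, 0, -1]]}}

```text
time_s: 5.95
tool_pos: [0.5581, -0.1161, 0.3683]
tool_rot: [180.0, -0.2, -6.6]
force: [0.4, 0.1, -0.9]
grip_width: 0.0824
```

```bash
python3 - <<'E'
from h import *
o=env.get_obs();print(o['time_s'],o['tool_pos'],o['tool_rot'],o['grip_width'],o['force'])
p,d=env.read_camera('wrist');save('w4',cv2.resize(p[70:250,220:420],None,fx=3,fy=3,interpolation=cv2.INTER_CUBIC))
print('red',blobs(p,(0,150,60),(5,255,255)));print('gr',blobs(p,(45,100,60),(80,255,255)))
print('ori',blobs(p,(5,150,50),(15,255,255)))
E
```

```text
5.95 [ 0.55805919 -0.11611554  0.36831978] [179.95352895  -0.19123565  -6.62011147] 0.08236232650081163 [ 0.35403157  0.05418215 -0.8553124 ]
red [([267, 10, 11, 8, 53], array([271.8,  12.9])), ([305, 184, 15, 24, 279], array([312.3, 195.8]))]
gr [([309, 209, 6, 2, 12], array([311.5, 209.5]))]
ori [([258, 312, 16, 17, 215], array([265.8, 320.6]))]
```

View pics/w4.png

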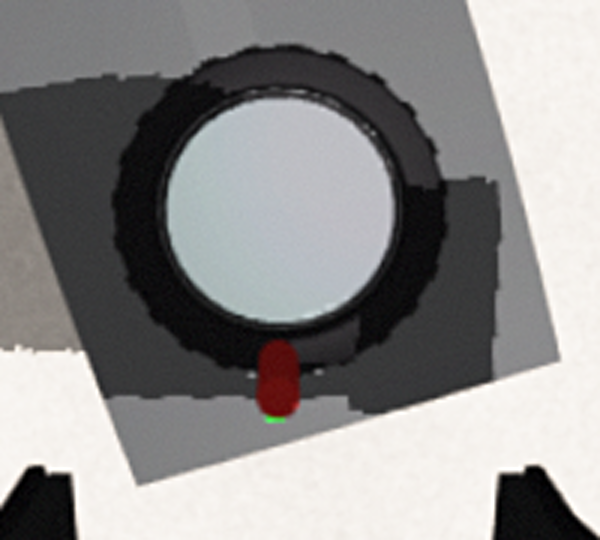

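The peg at crop (278,380) lies on the green mark at (274,419), within about 1° as seen from the axis at (280,210). The collar is locked. Next I'll go above the orange stylus.

Request:
{"fn": "carry_out", "kwargs": {"increments": [[-0.0745, -0.162, 0, -44, -1], [-0.0745, -0.162, 0, -44, -1], [-0.0745, -0.162, 0, -44, -1], [-0.0745, -0.162, 0, -44, -1], [-0.0745, -0.162, 0, -44, -1], [-0.0745, -0.162, 0, -44, -1], [-0.0745, -0.162, 0, -44, -1], [-0.0745, -0.162, 0, -44, -1], [-0.0745, -0.162, 0, -44, -1]]}}

```text
time_s: 6.9
tool_pos: [0.4836, -0.2773, 0.3664]
tool_rot: [180.0, 0.0, -50.4]
force: [1.0, -1.6, -0.4]
grip_width: 0.0872
```

```bash
python3 - <<'E'
from h import *
o=env.get_obs();print(o['time_s'],o['tool_pos'],o['tool_rot'],o['grip_width'],o['qpos'].round(1))
p,d=env.read_camera('wrist');save('w5',p)
print('ori',blobs(p,(5,150,50),(15,255,255)));print('ye',blobs(p,(20,120,60),(34,255,255),50))
p,d=env.read_camera('top');save('t5',cv2.resize(p[160:310,260:510],None,fx=3.2,fy=3.2,interpolation=cv2.INTER_CUBIC))
E
```

```text
6.9 [ 0.48355636 -0.27729781  0.36643791] [ 1.79991586e+02  2.82740445e-02 -5.04316520e+01] 0.0871714920680226 [ 43.3   9.4 -17.9  99.    3.   72.1 -25.7]
ori [([301, 176, 24, 45, 805], array([312.6, 199.3]))]
ye []
```

View pics/w5.png

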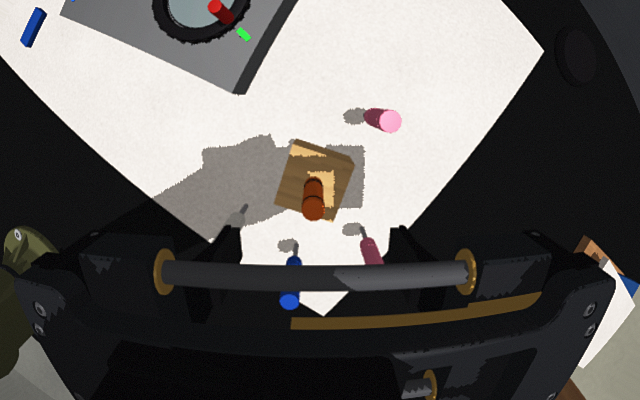

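The orange stylus stands in the block with its top at about (313,212), between and below the open fingers. The pink and blue ones lie outside the jaw line.

```bash
python3 - <<'E'
from h import *
o=env.get_obs()
print(wplane(o,313,211,.127),wplane(o,312.5,183,.052),wplane(o,313,202,.095))
E
```

```text
[ 0.4826 -0.2774  0.127 ] [ 0.4837 -0.2754  0.052 ] [ 0.4799 -0.2794  0.095 ]
```

Request:
{"fn": "carry_out", "kwargs": {"increments": [[0, 0.0005, -0.04, 0, -1], [0, 0.0005, -0.08, 0, -1], [0, 0.0005, -0.107, 0, -1], [0, 0.0005, -0.107, 0, -1], [0, 0.0005, -0.107, 0, 1], [0, 0.0005, -0.107, 0, 1], [0, 0.0005, -0.107, 0, 1], [0, 0.0005, -0.107, 0, 1], [0, 0.0005, -0.107, 0, 1], [0, 0.0005, -0.107, 0, 1], [0, 0.0005, -0.107, 0, 1], [0, 0.0005, -0.107, 0, 1], [0, 0.0005, -0.107, 0, 1], [0, 0.0005, -0.107, 0, 1], [0, 0.0005, -0.107, 0, 1], [0, 0.0005, -0.107, 0, 1], [0, 0.0005, -0.107, 0, 1]], "grip_force": 30}}

```text
time_s: 8.7
tool_pos: [0.4831, -0.2777, 0.2597]
tool_rot: [180.0, 0.0, -50.6]
force: [-0.1, 0.3, -0.1]
grip_width: 0.0172
```

```bash
python3 - <<'E'
from h import *
o=env.get_obs();print(o['time_s'],o['tool_pos'],o['tool_rot'],o['grip_width'],o['force'])
p,d=env.read_camera('wrist');save('w6',p)
E
```

```text
8.7 [ 0.48313279 -0.27766195  0.25972319] [ 1.79996067e+02  7.72729829e-03 -5.06232698e+01] 0.017156326509560598 [-0.06630881  0.2903903  -0.05737278]
```

View pics/w6.png

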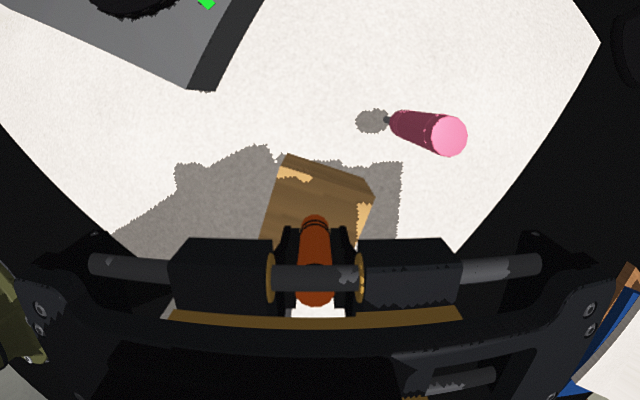

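The stylus is between the pads at (315,260), with an opening of 17.2 mm. I'll lift it straight up, then carry it over.

Request:
{"fn": "carry_out", "kwargs": {"increments": [[0, 0, 0.02, 0, 1], [0, 0, 0.04, 0, 1], [0, 0, 0.07, 0, 1], [0, 0, 0.1, 0, 1], [0, 0, 0.133, 0, 1], [0, 0, 0.133, 0, 1], [0.01, 0.055, 0.133, 8, 1], [0.018, 0.1, 0.133, 16, 1], [0.026, 0.145, 0.133, 24, 1], [0.034, 0.19, 0.133, 32, 1], [0.041, 0.235, 0.133, 40, 1], [0.049, 0.28, 0.133, 48, 1], [0.0565, 0.315, 0.133, 50, 1], [0.0565, 0.333, 0.133, 50, 1], [0.0565, 0.333, 0.12, 50, 1], [0.0565, 0.333, 0.1, 50, 1], [0.0565, 0.333, 0.085, 50, 1], [0.0565, 0.333, 0.085, 50, 1], [0.0565, 0.333, 0.085, 50, 1]]}}

```text
time_s: 10.65
tool_pos: [0.5396, 0.0542, 0.3442]
tool_rot: [180.0, 0.1, -0.7]
force: [-0.0, 0.4, -0.5]
grip_width: 0.0174
```

```bash
python3 - <<'E'
from h import *
o=env.get_obs();print(o['time_s'],o['tool_pos'],o['tool_rot'],o['grip_width'],o['force'])
p,d=env.read_camera('wrist');save('w7',p);np.savez('/tmp/w7.npz',p=p)
p,d=env.read_camera('scene');np.savez('/tmp/s7.npz',p=p);save('s7',cv2.resize(p[110:260,240:420],None,fx=4,fy=4,interpolation=cv2.INTER_CUBIC))
p,d=env.read_camera('top');np.savez('/tmp/t7.npz',p=p);save('t7',cv2.resize(p[160:270,240:400],None,fx=5,fy=5,interpolation=cv2.INTER_CUBIC))
E
```

```text
10.65 [0.53960399 0.05421416 0.34421274] [ 1.79990797e+02  6.43837685e-02 -7.12158277e-01] 0.017365000820618138 [-0.02250409  0.353873   -0.54016077]
```

View pics/w7.png

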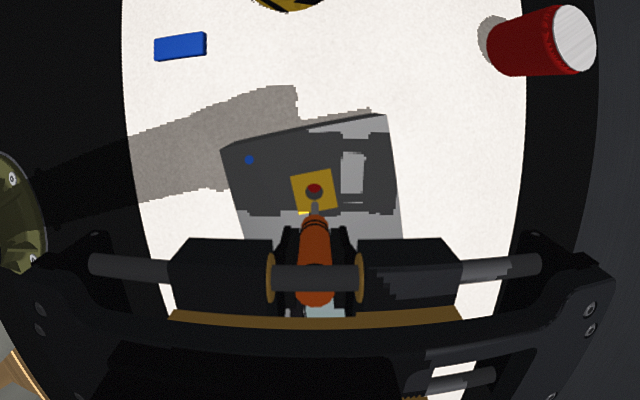

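View pics/s7.png

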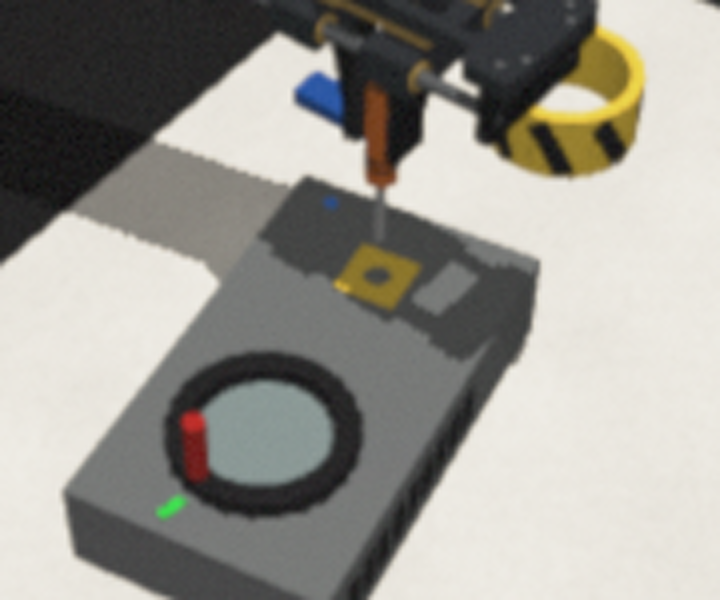

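View pics/t7.png

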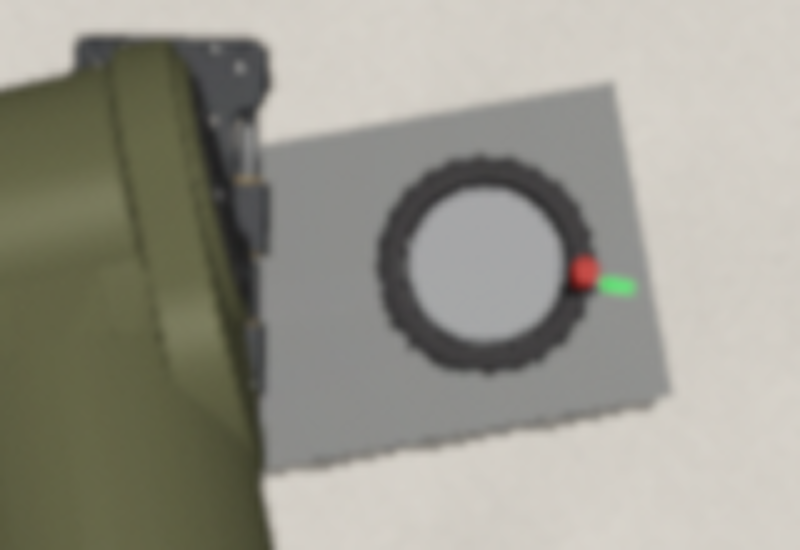

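```bash
python3 - <<'E'
from h import *
o=env.get_obs()
p=np.load('/tmp/w7.npz')['p'];save('w7c',cv2.resize(p[155:255,265:365],None,fx=6,fy=6,interpolation=cv2.INTER_CUBIC))
print('hole',wplane(o,314,190.5,.062))
cs=env.get_calibration('scene');ct=env.get_calibration('top')
S=lambda x,y,z:plane(cs,240+x/4,110+y/4,z).round(4)
print('hole S',S(378,275.5,.062),'tip S at .0915',S(380,240,.0915))
T=lambda x,y,z:plane(ct,240+x/5,160+y/5,z)
a=T(488,264,.074);g=T(618,286.5,.06);q=T(585,270,.114)
for w in(g,q):e=(w-a)[:2];print(w,np.hypot(*e),np.degrees(np.arctan2(e[1],e[0])))
E
```

```text
hole [0.541  0.0572 0.062 ]
hole S [0.5404 0.054  0.062 ] tip S at .0915 [0.5417 0.053  0.0915]
[ 0.55361331 -0.13515405  0.06      ] 0.06145637634089041 -98.36453932598954
[ 0.5575127  -0.11633162  0.114     ] 0.0422817509005196 -96.84693640077465
```

View pics/w7c.png

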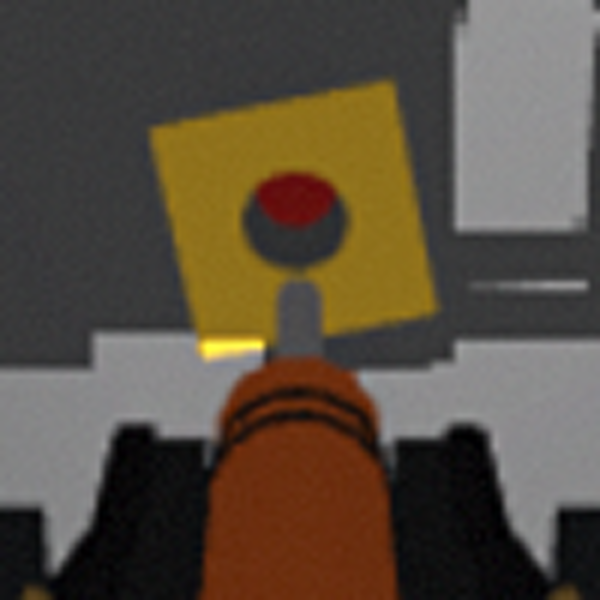

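The wrist crop shows the hole at (296,220), with the red button inside it, and the nose end at about (300,285).

```bash
python3 - <<'E'
from h import *
o=env.get_obs();print(o['tool_pos'])
W=lambda x,y,z:wplane(o,265+(x-2.5)/6,155+(y-2.5)/6,z)
print('hole',W(296,220,.062),W(296,219,.062))
for y in(283,288):print('tip',W(300,y,.0915))
E
```

```text
[0.54004914 0.05496493 0.34565312]
hole [0.541  0.0565 0.062 ] [0.541  0.0567 0.062 ]
tip [0.5415 0.0565 0.0915]
tip [0.5415 0.0557 0.0915]
```

The tip is within about 1 mm of the hole's axis, and the clearance is 5 mm. I'll shift 1 mm, descend into the hole stopping above the button, then press in small steps.

Request:
{"fn": "carry_out", "kwargs": {"increments": [[-0.001, 0.001, 0, 0, 1], [-0.001, 0.001, -0.01, 0, 1], [-0.001, 0.001, -0.02, 0, 1], [-0.001, 0.001, -0.03, 0, 1], [-0.001, 0.001, -0.04, 0, 1], [-0.001, 0.001, -0.045, 0, 1], [-0.001, 0.001, -0.045, 0, 1], [-0.001, 0.001, -0.045, 0, 1]]}}

```text
time_s: 11.6
tool_pos: [0.5388, 0.0564, 0.2998]
tool_rot: [-180.0, -0.0, -0.6]
force: [0.2, 0.2, -0.8]
grip_width: 0.0173
```

```bash
python3 - <<'E'
from h import *
o=env.get_obs();print(o['time_s'],o['tool_pos'],o['tool_rot'],o['grip_width'],o['force'])
p,d=env.read_camera('wrist');save('w8',cv2.resize(p[155:275,255:375],None,fx=5,fy=5,interpolation=cv2.INTER_CUBIC))
E
```

```text
11.6 [0.53877478 0.05636371 0.29980417] [-1.79992881e+02 -5.86499783e-03 -6.16530205e-01] 0.017334608609522715 [ 0.20345395  0.1990279  -0.78037582]
```

View pics/w8.png

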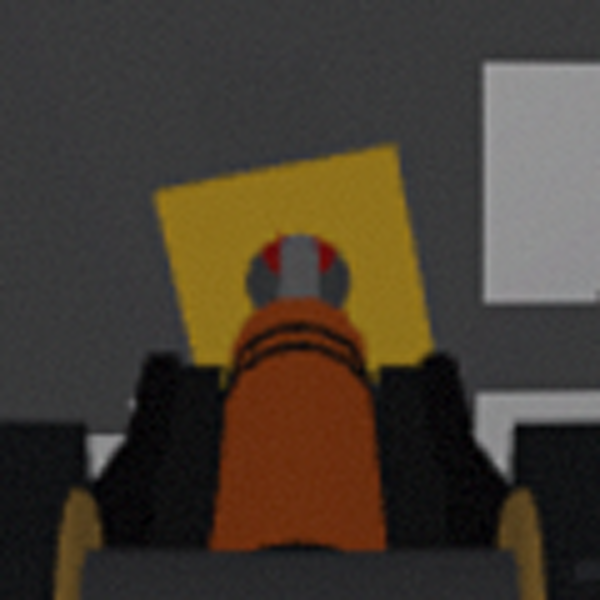

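The nose is inside the hole, with red showing on both sides at (275,255) and (325,255), so it is well centred. Now I'll press in small steps.

Request:
{"fn": "carry_out", "kwargs": {"increments": [[0, 0, -0.002, 0, 1], [0, 0, -0.004, 0, 1], [0, 0, -0.006, 0, 1], [0, 0, -0.007, 0, 1], [0, 0, -0.008, 0, 1], [0, 0, -0.008, 0, 1], [0, 0, -0.008, 0, 1]]}}

```text
time_s: 12.35
tool_pos: [0.5388, 0.0563, 0.2921]
tool_rot: [180.0, -0.0, -0.6]
force: [-1.0, 0.9, 2.3]
grip_width: 0.0173
```

```bash
python3 - <<'E'
from h import *
o=env.get_obs();print(o['time_s'],o['tool_pos'],o['grip_width'],o['force'],o['wrist_torque'])
E
```

```text
12.35 [0.53879201 0.05628191 0.29206268] 0.017288966340507368 [-0.99946722  0.92534493  2.28970482] [-0.02672309  0.02058305 -0.04687533]
```

Request:
{"fn": "carry_out", "kwargs": {"increments": [[0, 0, -0.001, 0, 1], [0, 0, -0.002, 0, 1], [0, 0, -0.003, 0, 1], [0, 0, -0.003, 0, 1], [0, 0, -0.003, 0, 1], [0, 0, -0.003, 0, 1]]}}

```text
time_s: 12.95
tool_pos: [0.5388, 0.0563, 0.289]
tool_rot: [180.0, -0.0, -0.6]
force: [-0.2, -0.5, 4.5]
grip_width: 0.0169
```

```bash
python3 - <<'E'
from h import *
o=env.get_obs();print(o['time_s'],o['tool_pos'],o['grip_width'],o['force'],o['wrist_torque'])
E
```

```text
12.95 [0.53879402 0.05630579 0.28897563] 0.016940703624090243 [-0.21047679 -0.54833811  4.45130784] [-0.0559041  -0.0397875  -0.02763484]
```

Request:
{"fn": "carry_out", "kwargs": {"increments": [[0, 0, -0.0005, 0, 1], [0, 0, -0.001, 0, 1], [0, 0, -0.001, 0, 1], [0, 0, -0.001, 0, 1], [0, 0, -0.001, 0, 1]]}}

```text
time_s: 13.45
tool_pos: [0.5388, 0.0564, 0.2884]
tool_rot: [180.0, -0.0, -0.6]
force: [-1.1, -0.8, 6.9]
grip_width: 0.0173
```

Request:
{"fn": "carry_out", "kwargs": {"increments": [[0, 0, -0.0005, 0, 1], [0, 0, -0.001, 0, 1], [0, 0, -0.001, 0, 1], [0, 0, -0.001, 0, 1], [0, 0, -0.001, 0, 1]]}}

```text
time_s: 13.95
tool_pos: [0.5389, 0.0565, 0.2882]
tool_rot: [180.0, -0.1, -0.6]
force: [-2.8, -0.4, 12.3]
grip_width: 0.0171
```

The tool stalls at z 0.288 while the force rises to 12 N, so the button is at its stop. A last look before handing in.

```bash
python3 - <<'E'
from h import *
p,d=env.read_camera('wrist')
s,d=env.read_camera('scene');save('w9',np.hstack([cv2.resize(p[155:275,255:375],(400,400),interpolation=cv2.INTER_CUBIC),cv2.resize(s[110:270,230:390],(400,400),interpolation=cv2.INTER_CUBIC)]))
for i in range(4):
    t,d=env.read_camera('top')
    o=env.get_obs();print(o['time_s'],o['tool_pos'],o['grip_width'],o['force'])
save('t9',cv2.resize(t[100:320,120:490],None,fx=2,fy=2))
E
```

```text
14.1 [0.53896287 0.05646774 0.28826591] 0.017691892391657135 [-2.76628303  0.6563905  12.27794868]
14.15 [0.53895296 0.05647825 0.28823891] 0.017466917665915897 [-1.94017266 -0.44417488 11.96636635]
14.2 [0.53896203 0.05648554 0.28824392] 0.0175630907479615 [-2.16965803 -0.56807913 12.47561904]
14.25 [0.53894035 0.0564609  0.28823833] 0.017513422708552353 [-2.99914290e+00  1.01575635e-03  1.20284884e+01]
```

View pics/w9.png

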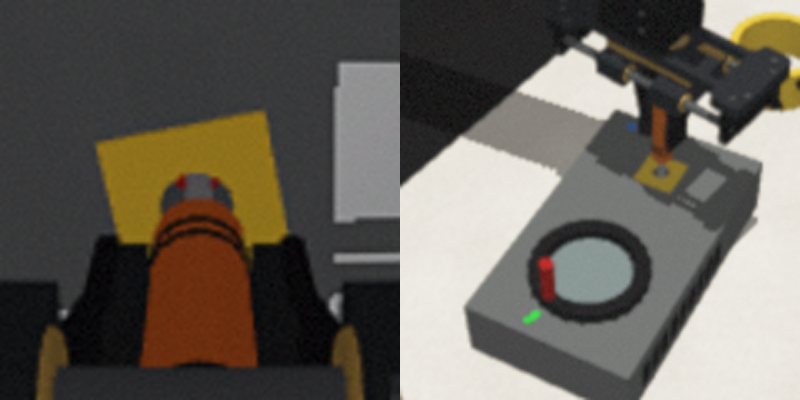

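View pics/t9.png

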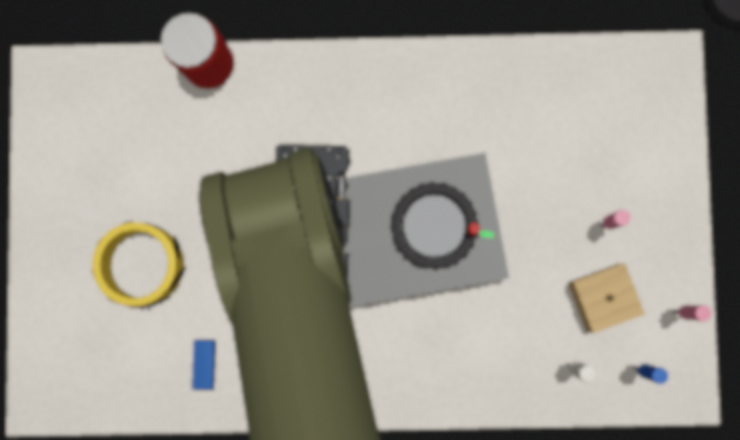

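The nose is in the hole, with a little red on each side at (183,183) and (215,183) in the left picture. The peg lines up with the mark (right picture, peg (547,280), mark (531,316)). The top view shows the can, tape and eraser unmoved and the stand empty. The force is steady at 12 N, so I'm handing in.

```bash
python3 -c "
from cell import env
print(env.sign_off())"
```

```text
the job is handed in; nothing more can be done
None
```

I turned the collar about 50° clockwise by the peg, then took the orange stylus from its stand and pressed the reset button to its stop. The job is handed in with the stylus still gripped and holding the button down; sign-off gave no verdict.

My last checks, at about 14 s:
- **Collar:** the peg is 1–1.5° short of the green mark, seen from the wrist and the top view. The allowed error is about 7°.
- **Button:** the tool stopped at a height of 0.288 m while the force rose from 4.5 to a steady 12 N, so the button is fully down. That is well under the 30 N limit.
- **Stylus:** it is gripped at 17.5 mm opening and about 1 mm from the hole's axis. The tool points straight down, and the nose shows in the hole with red on both sides.
- **Bystanders:** the tape roll, drink can and eraser look unmoved in the top view. I judged this by eye and did not measure it.

No check failed. Two small disagreements remain:
- The cameras differ by 2–3 mm on where the hole is. I aimed by the tip's position relative to the hole within the same picture.
- A sideways force of 2–3 N remains on the tool in x.

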